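# Index the inspection turntable by one hole

### The job

The black plate on the little turntable is to be inspected at its next station. With the fingertips, press the turntable's sprung thumb-cup plunger well in to free the table, and turn the table anticlockwise (seen from above) to the very next hole, then let go so that the plunger springs fully out again with its pin in that hole. Do not lift the plate or shift it on the table, do not go past the next hole or turn the other way, and leave the cup, the carton and the spare plate alone.

Things in the scene. Friction and masses are not known exactly. Their poses are not given: they have to be found in the camera images.
- base: Fixed indexing table at any yaw; origin on its vertical turning axis at bench height; x points to the hole where the pin starts, z up. Grey foot 200 mm square, 12 mm thick. Above it a fixed dark steel index ring, about 230 mm across, 40 to 52 mm high, with six holes 60 degrees apart, cut as notches 16 mm wide in its rim.
- hub (a point): Point on the turning axis at the top face of the turning aluminium disc (170 mm across), 64 mm above the bench. Fixed. The disc carries a radial arm, 34 mm wide, that reaches out over the index ring to the plunger.
- thumb_cup (a point): Centre of the floor of the plunger's thumb cup, at the arm's outer end, 130 mm from the turning axis, 82 mm above the bench when out. A round steel dish, 56 mm across outside, 48 mm inside, open upwards, rim 8 mm above its floor. It turns with the table, goes straight down when pressed, and can be pushed sideways by its rim or floor once the pin is free.
- plunger (a joint): How far it is pressed in (m): 0 out, pin in a hole; 0.014 bottom stop. Spring 4 N to start, 9 N at the bottom. The pin leaves the hole beyond 0.008. Released between holes it comes out only to 0.008 and the pin slides under the ring (the table can still be pushed on, about 2 N at the cup) until it springs into the next hole, from within about 3 mm of it along the arc, and locks the table.
- table_turn (a joint): Angle of the turning table (rad), 0 at the start, growing anticlockwise seen from above. Holes at every 1.047 (60 degrees); the next hole is at +1.047. Stiff bearing: it takes about 1 N at the cup to turn and stays where it is left.
- plate: Black plate 90 x 90 x 12 mm, 0.25 kg, with a 20 mm centre hole, lying loose on the aluminium disc over a central 16 mm stub; origin at the centre of its underside, 64 mm above the bench. It rides round with the table.
- spare_plate: Bystander: another such black plate lying on the bench; origin at the centre of its underside.
- cup: Bystander: red plastic cup, 72 mm across, 95 mm high, standing on the bench; origin at the centre of its underside.
- carton: Bystander: small cardboard box, 80 x 60 x 50 mm, on the bench; origin at the centre of its underside.
Mind the look-alikes: they are no part of the job. What is shaped like the plate but turquoise or white is not meant.

How it is judged:
By the outcome, as a careful person would: the job done as asked, in the order asked, and still so for the second after the job is handed in, with the robot touching nothing.
It also fails if it takes over 42 s, if anything falls off the work surface, if the arm or the gripper's body presses on something with over 40 N, if the wrist force passes 120 N, or if a joint passes its speed limit or range.

### The arm

A 6-joint arm with a two-finger parallel gripper is mounted at the origin on the work surface. World frame = base frame: x ahead of the robot, y to its left, z up, the work surface at z = 0. Lengths are in m, angles in degrees, forces in N, time in s.
With the tool pointing down it reaches from about 0.35 to 0.875 m from the base axis. Payload 4.2 kg.
Tool frame: the origin (TCP) lies at the very end of the fingers, on their centre line; the grasp point (between the pads) lies 19 mm behind it; z points along the fingers, y is the line along which they close (so a half turn about z gives the same grasp; the last joint's range is limited). The gripper opens to 87 mm and grips with 3 to 60 N. Pads are 19 mm wide; open, the fingers measure 117 mm over their backs; the gripper's body (75 mm by 190 mm) begins 51 mm behind the grasp point.
Start: joints at [91.249, 22.042, 0.453, 0, -68.411, -14.817], TCP at [0.147, 0.608, 0.223] pointing down, gripper open.
Joint ranges: [-179.83, 179.83], [-69.29, 118.12], [-61.27, 80.66], [-181.25, 117.63], [-171.15, -9.14], [-177.46, 177.46]. Speed limits (degrees/s): [159.86, 159.86, 180, 180, 180, 180].

### API

Orientations are given as a 3x3 rotation matrix whose columns are the frame's x, y, z axes.
In Python, from station import sense, optics, r gives the robot as it stands. The module is installed in compiled form; this text tells all that it offers.
- The arm moves only by the shell command python3 -m pendant 'ROWS' [OPENING]. ROWS is JSON, a list that holds one entry, the list of rows, each a list of 4 numbers: the shift along the tool's x, y, z normalised to -1 to 1, where 1 is 100 mm, then the turn about the tool's z normalised to -1 to 1, where 1 is 2 rad. A call has 1 to 8 rows; each row is the pose to reach, as a shift and turn from the pose commanded when the call began, along the tool's axes at that moment; what a row does not reach only later rows make up. A row lasts 1/10 s, in which the tool goes at most 50 mm and 8.59 degrees, less where a joint would pass 70% of its speed; a pose out of reach is approached as far as the arm can. A call with a number of a shift or a turn outside -1 to 1 is refused whole. A call with a gripper value outside its range is refused whole. OPENING is the closure, from 0 (fully open) to 1 (shut), set as the call begins (- or left out, the last holds). The fingers move at their own pace and stop on an object; the grip force is fixed at half the most. Time passes only in rows, so rows that repeat a pose let the fingers close. It gives the time, the measured TCP pose, the force, the opening and the grip force at its end, in the units of the state.
- sense(): the state, without advancing time (a new reading comes with each control period).
- optics.capture(name): name is "scene" or "top" or "wrist"; returns the picture (384x512x3 uint8, red, green, blue); there is no depth.
- optics.get_calibration(name): a dict with "camera_matrix" (3x3 intrinsics, pixels), "distortion" ([k1, k2, p1, p2, k3] as OpenCV has them; the pictures are not rectified), "camera_from_world" (4x4, takes a point from world to camera coordinates). Camera axes: x right, y down, z forward; pixel columns grow to the right and rows downward; lengths in m; the calibration is good to about 2 mm. A picture is of the moment at which its call begins: read the wrist's pose just before it. get_calibration takes no time and is no camera call; for the wrist camera it gives the pose at the moment of the call.
- r.finish_job(): hands the job in; it is judged then, once.
The state is a dict: "time_s": time; "joints": joint angles; "joint_velocities": joint speeds; "effort": joint torques, N m; "tcp_pos": TCP position; "ee_rot": TCP orientation; "wrist_force": force on the tool from outside, world axes, zero at the start; "moment": the same for the moment, N m; "gripper_width": opening from 0.0 (shut) to 1.0 (fully open); "gripper_force": force on a finger pad.
Only numpy, scipy, OpenCV 4.12 (cv2) and the standard library are available. Lean on these libraries where they do the work, as an engineer would, in place of code of your own. Each camera call takes 0.05 s, during which the arm holds its last target. There are 200 camera calls.

## Working session

There is one attempt and no reset: what is moved stays moved. The work goes in short steps, Python scripts to look and compute and a shell command to move; the robot and the scene stay as the last step left them, time stands still between calls to the robot, and variables do not carry over. Pictures are saved under pics/ and viewed, at most 10 in all, crops included, and the job is handed in when it is done.

```bash
mkdir -p pics; python3 - <<'E'
from station import sense,optics,r
import cv2,numpy as np
s=sense();print(s['time_s'],s['tcp_pos'],s['ee_rot'],s['gripper_width'],s['wrist_force'])
a=optics.capture("scene");b=optics.capture("top")
cv2.imwrite('pics/scene.png',a[...,::-1]);cv2.imwrite('pics/top.png',b[...,::-1])
for n in("scene","top"):
  c=optics.get_calibration(n);print(c)
E
```

```text
0.0 [0.14647818 0.60697607 0.22145694] [[ 9.72037779e-01 -2.34824141e-01 -4.22566513e-04]
 [-2.34824502e-01 -9.72035400e-01 -2.15257155e-03]
 [ 9.47261549e-05  2.19160984e-03 -9.99997594e-01]] 0.9990407517134126 [ 0.37225317 -0.63447167  0.43977066]
{'camera_matrix': array([[369.81513296,   0.        , 251.4025728 ],
       [  0.        , 369.81513296, 196.27398034],
       [  0.        ,   0.        ,   1.        ]]), 'distortion': array([0.02316822, 0.        , 0.        , 0.        , 0.        ]), 'camera_from_world': array([[ 0.54525874,  0.83823819,  0.00704653, -0.28223183],
       [ 0.61179293, -0.39218546, -0.68694977, -0.24116625],
       [-0.57306398,  0.37887638, -0.72667074,  1.47946749],
       [ 0.        ,  0.        ,  0.        ,  1.        ]])}
{'camera_matrix': array([[407.23855122,   0.        , 255.90131817],
       [  0.        , 407.23855122, 181.22199698],
       [  0.        ,   0.        ,   1.        ]]), 'distortion': array([-0.12006541,  0.        ,  0.        ,  0.        ,  0.        ]), 'camera_from_world': array([[-0.02220304, -0.99972521,  0.0075187 ,  0.0193417 ],
       [-0.99163234,  0.02106543, -0.12736384,  0.54135994],
       [ 0.12717046, -0.01028365, -0.99182757,  1.34569391],
       [ 0.        ,  0.        ,  0.        ,  1.        ]])}
```

View pics/top.png

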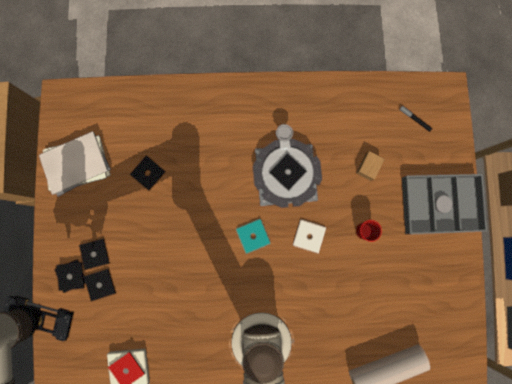

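View pics/scene.png

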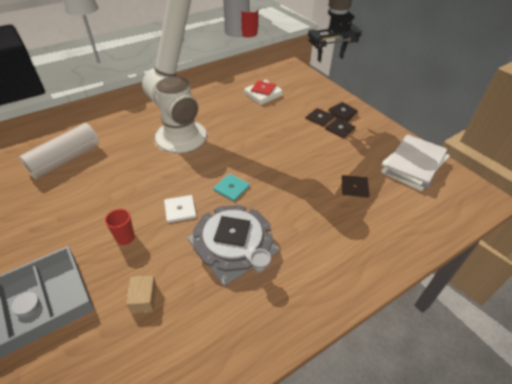

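The top view shows the turntable at about (287,172), with its thumb cup at (285,132) on the far side. The candidates for the plate are black squares at (290,171), (147,173), (94,253), (70,276) and (100,284). Only the one at (290,171) lies on the aluminium disc, so that is the one meant; turquoise (253,235) and white (310,236) are look-alikes. I'll measure these and confirm in a crop.

```bash
cat > h.py <<'E'
import cv2,numpy as np
from station import sense,optics,r
def ray(name,px,z,c=None):
    c=c or optics.get_calibration(name);T=c['camera_from_world']
    u=cv2.undistortPoints(np.array([[px]],float),c['camera_matrix'],c['distortion'])[0,0]
    R=T[:3,:3];o=-R.T@T[:3,3];d=R.T@np.array([u[0],u[1],1]);return o+d*(z-o[2])/d[2]
def proj(name,p,c=None):
    c=c or optics.get_calibration(name);T=c['camera_from_world']
    return cv2.projectPoints(np.array([p],float),cv2.Rodrigues(T[:3,:3])[0],T[:3,3],c['camera_matrix'],c['distortion'])[0][0,0]
E
python3 - <<'E'
from h import *
b=cv2.imread('pics/top.png')
x0,y0,x1,y1=240,95,340,220
hsv=cv2.cvtColor(b,cv2.COLOR_BGR2HSV)
m=((hsv[...,1]<45)&(hsv[...,2]>125)).astype(np.uint8)*255
w=np.zeros_like(m);w[y0:y1,x0:x1]=m[y0:y1,x0:x1]
for c in cv2.findContours(w,cv2.RETR_EXTERNAL,cv2.CHAIN_APPROX_NONE)[0]:
  if cv2.contourArea(c)>40: print(cv2.contourArea(c),cv2.boundingRect(c),cv2.minEnclosingCircle(c))
k=((hsv[...,2]<45)).astype(np.uint8)*255
w2=np.zeros_like(k);w2[y0:y1,x0:x1]=k[y0:y1,x0:x1]
for c in cv2.findContours(w2,cv2.RETR_EXTERNAL,cv2.CHAIN_APPROX_NONE)[0]:
  if cv2.contourArea(c)>40:
    q=cv2.minAreaRect(c);print('blk',q,ray('top',q[0],.076),[ray('top',p,.076).round(3)[:2] for p in cv2.boxPoints(q)])
print('disc?',ray('top',(287.5,172),.064),'cup',ray('top',(285,132),.09))
z=cv2.resize(b[y0:y1,x0:x1],None,fx=4.5,fy=4.5,interpolation=cv2.INTER_CUBIC)
zm=cv2.cvtColor(cv2.resize(w[y0:y1,x0:x1],(z.shape[1],z.shape[0])),cv2.COLOR_GRAY2BGR)
cv2.imwrite('pics/crop.png',cv2.resize(np.hstack([z,zm]),(800,500)))
E
```

```text
2209.5 (262, 125, 51, 73) ((286.5, 161.0), 36.417816162109375)
blk ((287.5000305175781, 171.00001525878906), (24.748737335205078, 24.748737335205078), 45.0) [ 0.56814107 -0.09706212  0.076     ] [array([ 0.569, -0.039]), array([ 0.627, -0.099]), array([ 0.567, -0.155]), array([ 0.51 , -0.095])]
disc? [ 0.56659951 -0.09802658  0.064     ] cup [ 0.696868   -0.09188503  0.09      ]
```

View pics/crop.png

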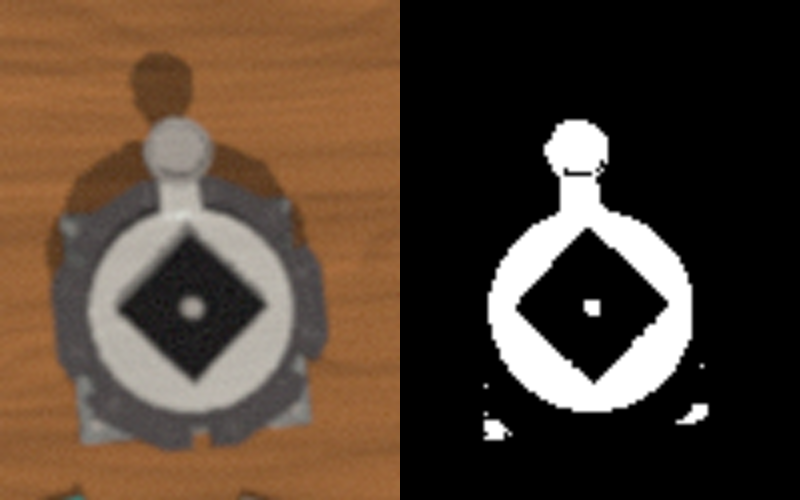

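The crop confirms it: the black plate sits diamond-wise on the aluminium disc with the arm and thumb cup above it. The disc centre at pixel (287.6,172.1) gives hub ≈ (0.566,-0.098). The cup at (284.5,132.5) gives ≈ (0.696,-0.090). Their distance of 0.13 matches the description. Next I square the tool to the world axes, shut the fingers and travel there.

```bash
python3 -m pendant '[[[0,0,0,-0.118],[0,0,0,-0.118],[0,0,0,-0.118]]]' 1 >/dev/null
python3 -m pendant '[[[0.5,0.5,0,0],[1,1,0,0],[1,1,0,0],[1,1,0,0]]]' >/dev/null
python3 -m pendant '[[[0.5,0.5,0,0],[1,1,0,0],[1,1,0,0],[1,1,0,0]]]' >/dev/null
python3 -m pendant '[[[0.5,0.5,0,0],[1,1,0,0],[1,1,0,0],[1,1,0,0]]]' >/dev/null
python3 -m pendant '[[[0.5,0.5,0,0],[1,1,0,0],[1,1,0,0],[1,1,0,0]]]'
```

```text
time_s: 2.0
tcp_pos: [0.5485, 0.2053, 0.2218]
ee_rot: [[1.0, -0.007, -0.0], [-0.007, -1.0, -0.001], [-0.0, 0.001, -1.0]]
wrist_force: [-0.0, 0.2, -0.6]
gripper_width: 0.006
gripper_force: 0.0
```

```bash
python3 -m pendant '[[[0.25,0.5,0,0],[0.5,1,0,0],[0.5,1,0,0],[0.5,1,0,0]]]' >/dev/null
python3 -m pendant '[[[0.25,0.5,0,0],[0.5,1,0,0],[0.5,1,0,0],[0.5,1,0,0]]]' >/dev/null
python3 -m pendant '[[[0.48,0.95,0,0],[0.48,0.95,0,0],[0.48,0.95,0,0],[0.48,0.95,0,0],[0.48,0.95,0,0]]]'
python3 - <<'E'
from h import *
c=optics.get_calibration('wrist');print(sense()['tcp_pos']);a=optics.capture('wrist')
np.save('w1.npy',{'T':c,'a':a},allow_pickle=True)
a=a[...,::-1].copy()
print('pred cup',proj('wrist',(.696,-.090,.082),c),'hub',proj('wrist',(.566,-.098,.064),c),'tcp',proj('wrist',sense()['tcp_pos'],c))
cv2.imwrite('pics/w1.png',a)
E
```

```text
time_s: 3.3
tcp_pos: [0.6936, -0.0856, 0.2225]
ee_rot: [[1.0, 0.001, -0.0], [0.001, -1.0, 0.001], [-0.0, -0.001, -1.0]]
wrist_force: [0.2, 0.1, -0.0]
gripper_width: 0.008
gripper_force: 0.0
[ 0.69359377 -0.08557779  0.22254005]
pred cup [256.59300688 179.37993252] hub [262.09065366 275.58316346] tcp [252.50958158 236.35975065]
```

View pics/w1.png

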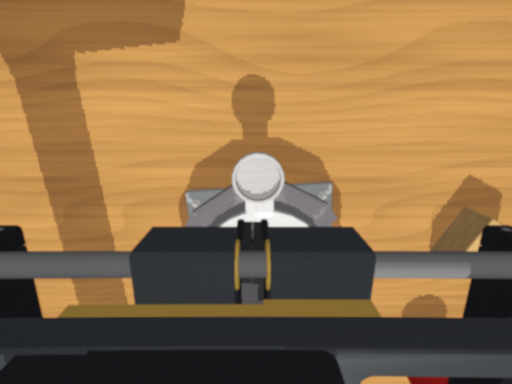

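The wrist view shows the thumb cup at about (258,177), against a prediction of (256.6,179.4). The shut fingers are at (253,255).

```bash
python3 - <<'E'
from h import *
d=np.load('w1.npy',allow_pickle=True).item();c=d['T']
g=cv2.cvtColor(d['a'],cv2.COLOR_RGB2HSV);m=((g[...,1]<40)&(g[...,2]>110)).astype(np.uint8)
m[:140]=0;m[197:]=0;m[:,:225]=0;m[:,292:]=0
n,l,st,_=cv2.connectedComponentsWithStats(m);i=l[175,258]
ys,xs=np.where(l==i)
print(xs.min(),xs.max(),ys.min())
e=np.array([(x,y) for y in range(ys.min(),186) for x in (xs[ys==y].min(),xs[ys==y].max())],float)
P=np.array([ray('wrist',p,.09,c)[:2] for p in e])
A=np.c_[2*P,np.ones(len(P))];s=np.linalg.lstsq(A,(P**2).sum(1),rcond=None)[0]
print('centre',s[:2],'r',np.sqrt(s[2]+s[:2]@s[:2]))
E
```

```text
225 291 152
centre [ 0.69846648 -0.0912053 ] r 0.027670121764836273
```

```bash
python3 -m pendant '[[[0.035,0.05,0.4,0],[0.035,0.05,0.8,0],[0.035,0.05,1,0],[0.035,0.05,1,0],[0.035,0.05,1,0]]]'|head -2
python3 -m pendant '[[[0,0,0.15,0],[0,0,0.25,0],[0,0,0.33,0],[0,0,0.36,0],[0,0,0.36,0]]]'
python3 - <<'E'
from h import *
a=optics.capture('scene')[...,::-1];u=proj('scene',(.69,-.09,.09)).astype(int);print(u)
cv2.imwrite('pics/s2.png',cv2.resize(a[u[1]-60:u[1]+40,u[0]-70:u[0]+60],None,fx=6,fy=6,interpolation=cv2.INTER_CUBIC))
E
```

```text
time_s: 3.85
tcp_pos: [0.698, -0.0916, 0.1238]
time_s: 4.35
tcp_pos: [0.6972, -0.093, 0.0858]
ee_rot: [[1.0, -0.001, -0.001], [-0.001, -1.0, -0.0], [-0.001, 0.0, -1.0]]
wrist_force: [0.3, -1.1, 1.0]
gripper_width: 0.007
gripper_force: 0.0
[258 254]
```

View pics/s2.png

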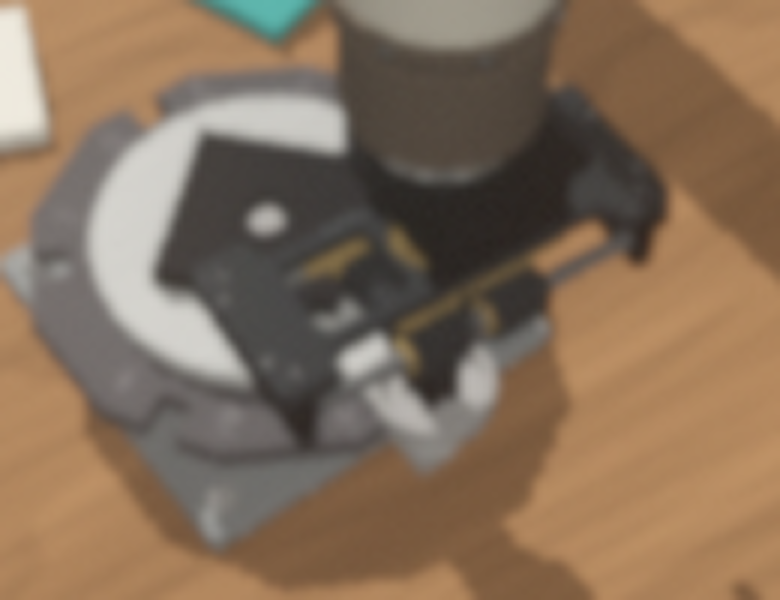

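The enlarged scene view shows the shut fingers inside the dish at about (430,400), clear of its rim. The gripper body hangs above the plate without touching it. Next I press.

```bash
python3 -m pendant '[[[0,0,0.03,0],[0,0,0.06,0],[0,0,0.09,0],[0,0,0.09,0],[0,0,0.09,0]]]'
python3 -m pendant '[[[0,0,0.03,0],[0,0,0.06,0],[0,0,0.06,0],[0,0,0.06,0]]]'
```

```text
time_s: 4.9
tcp_pos: [0.6981, -0.093, 0.0784]
ee_rot: [[1.0, -0.001, 0.001], [-0.001, -1.0, -0.0], [0.001, 0.0, -1.0]]
wrist_force: [-0.8, 0.2, 3.7]
gripper_width: 0.005
gripper_force: 2.1
time_s: 5.3
tcp_pos: [0.6981, -0.093, 0.0727]
ee_rot: [[1.0, -0.0, 0.002], [-0.0, -1.0, -0.0], [0.002, 0.0, -1.0]]
wrist_force: [-1.3, 0.6, 5.7]
gripper_width: 0.007
gripper_force: 3.0
```

```bash
python3 -m pendant '[[[0,0,0.02,0],[0,0,0.03,0],[0,0,0.03,0],[0,0,0.03,0]]]'
```

```text
time_s: 5.7
tcp_pos: [0.6981, -0.093, 0.07]
ee_rot: [[1.0, -0.0, 0.002], [-0.0, -1.0, -0.0], [0.002, 0.0, -1.0]]
wrist_force: [-1.0, 1.0, 6.9]
gripper_width: 0.008
gripper_force: 3.5
```

```bash
python3 -m pendant '[[[-0.01,-0.11,0.01,0],[-0.03,-0.22,0.01,0],[-0.06,-0.33,0.01,0],[-0.10,-0.44,0.01,0],[-0.10,-0.44,0.01,0],[-0.10,-0.44,0.01,0]]]'
python3 - <<'E'
from h import *
a=optics.capture('top')[...,::-1]
cv2.imwrite('pics/t2.png',cv2.resize(a[95:220,220:350],None,fx=4.5,fy=4.5,interpolation=cv2.INTER_CUBIC))
E
```

```text
time_s: 6.3
tcp_pos: [0.6884, -0.0484, 0.0694]
ee_rot: [[1.0, 0.0, 0.003], [0.0, -1.0, -0.0], [0.003, 0.0, -1.0]]
wrist_force: [-0.2, 0.0, 7.5]
gripper_width: 0.005
gripper_force: 3.8
```

View pics/t2.png

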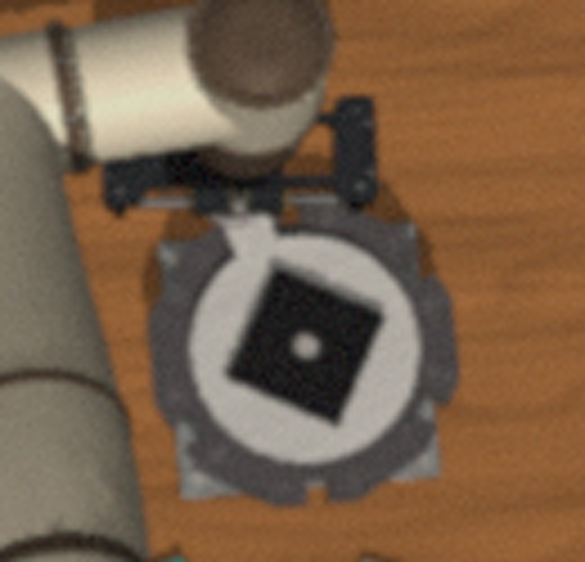

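The crop shows the arm and plate turned by about 20° anticlockwise, with the plate still centred at (305,347). The fingers carry the table without slip, so I continue to about 50°.

```bash
python3 -m pendant '[[[-0.05,-0.10,0,0],[-0.11,-0.20,0,0],[-0.17,-0.29,0,0],[-0.25,-0.38,0,0],[-0.33,-0.46,0,0],[-0.41,-0.53,0,0],[-0.41,-0.53,0,0],[-0.41,-0.53,0,0]]]'
cat > m.py <<'E'
from h import *
import sys
# plate orientation on the table via scene+top: black blob near hub
for n in ('top','scene'):
    a=optics.capture(n)[...,::-1];hv=cv2.cvtColor(a,cv2.COLOR_BGR2HSV)
    cv2.imwrite(f'pics/{sys.argv[1]}_{n}.png',a)
    m=(hv[...,2]<70).astype(np.uint8)
    u=proj(n,(.567,-.098,.076));w=np.zeros_like(m);cv2.circle(w,tuple(int(v) for v in u),24,1,-1);m&=w
    m=cv2.morphologyEx(m,cv2.MORPH_CLOSE,np.ones((5,5)))
    c=max(cv2.findContours(m,0,cv2.CHAIN_APPROX_NONE)[0],key=cv2.contourArea)
    P=np.array([ray(n,p,.076)[:2]*1000 for p in c[:,0].astype(float)],np.float32)
    q=cv2.minAreaRect(P);print(n,[np.round(v,1) for v in q])
E
python3 m.py a; python3 - <<'E'
from h import *
b=cv2.imread('pics/top.png');b2=cv2.imread('pics/scene.png')
for n,a in(('top',b),('scene',b2)):
    hv=cv2.cvtColor(a,cv2.COLOR_BGR2HSV);m=(hv[...,2]<70).astype(np.uint8)
    u=proj(n,(.567,-.098,.076));w=np.zeros_like(m);cv2.circle(w,tuple(int(v) for v in u),24,1,-1);m&=w
    m=cv2.morphologyEx(m,cv2.MORPH_CLOSE,np.ones((5,5)))
    c=max(cv2.findContours(m,0,cv2.CHAIN_APPROX_NONE)[0],key=cv2.contourArea)
    P=np.array([ray(n,p,.076)[:2]*1000 for p in c[:,0].astype(float)],np.float32)
    print('start',n,[np.round(v,1) for v in cv2.minAreaRect(P)])
E
```

```text
time_s: 7.15
tcp_pos: [0.6475, 0.0046, 0.0694]
ee_rot: [[1.0, 0.0, 0.003], [0.0, -1.0, 0.0], [0.003, -0.0, -1.0]]
wrist_force: [-1.0, 1.8, 7.6]
gripper_width: 0.002
gripper_force: 3.8
top [array([585.4, -95.8]), array([123.,  85.]), np.float64(3.2)]
scene [array([574.4, -92.7]), array([82.6, 99.2]), np.float64(3.3)]
start top [array([568.3, -96.9]), array([85.3, 88.2]), np.float64(45.8)]
start scene [array([ 575.3, -102.8]), array([76.9, 82.7]), np.float64(45.7)]
```

```bash
python3 -m pendant '[[[0,0,-0.03,0],[0,0,-0.07,0],[0,0,-0.07,0],[0,0,-0.07,0]]]'
```

```text
time_s: 7.65
tcp_pos: [0.6466, 0.0042, 0.0745]
ee_rot: [[1.0, -0.001, 0.0], [-0.001, -1.0, 0.0], [0.0, -0.0, -1.0]]
wrist_force: [-0.1, 0.1, 3.4]
gripper_width: 0.001
gripper_force: 1.9
```

```bash
python3 -m pendant '[[[0,0,-0.02,0],[0,0,-0.02,0],[-0.05,-0.03,-0.02,0],[-0.09,-0.07,-0.02,0],[-0.09,-0.07,-0.02,0],[-0.09,-0.07,-0.02,0]]]'
```

```text
time_s: 8.25
tcp_pos: [0.6369, 0.0108, 0.0762]
ee_rot: [[1.0, -0.001, -0.002], [-0.001, -1.0, -0.001], [-0.002, 0.001, -1.0]]
wrist_force: [0.4, -3.6, -2.0]
gripper_width: 0.005
gripper_force: 1.1
```

```bash
python3 -m pendant '[[[-0.03,-0.02,0,0],[-0.06,-0.035,0,0],[-0.06,-0.035,0,0],[-0.06,-0.035,0,0]]]'; python3 m.py b; python3 -m pendant '[[[-0.03,-0.015,0,0],[-0.05,-0.025,0,0],[-0.05,-0.025,0,0],[-0.05,-0.025,0,0]]]'
```

```text
time_s: 8.65
tcp_pos: [0.6313, 0.0137, 0.0763]
ee_rot: [[1.0, -0.001, -0.001], [-0.001, -1.0, -0.001], [-0.001, 0.001, -1.0]]
wrist_force: [0.9, -4.5, -1.6]
gripper_width: 0.004
gripper_force: 2.5
top [array([585.8, -94.4]), array([123.5,  84.8]), np.float64(7.3)]
scene [array([ 575.2, -102.2]), array([81.1, 80.4]), np.float64(7.1)]
time_s: 9.15
tcp_pos: [0.6262, 0.0158, 0.0763]
ee_rot: [[1.0, -0.001, -0.001], [-0.001, -1.0, -0.002], [-0.001, 0.002, -1.0]]
wrist_force: [1.4, -6.0, -1.9]
gripper_width: 0.005
gripper_force: 2.8
```

```bash
python3 -m pendant '[[[-0.03,0,0,0],[-0.06,0,0,0],[-0.06,0,0,0],[-0.06,0,0,0]]]'; python3 m.py c
```

```text
time_s: 9.55
tcp_pos: [0.6215, 0.0172, 0.0767]
ee_rot: [[1.0, -0.001, 0.002], [-0.001, -1.0, 0.0], [0.002, -0.0, -1.0]]
wrist_force: [4.5, -3.4, -2.2]
gripper_width: 0.005
gripper_force: 2.9
top [array([584.9, -92. ]), array([125.3,  87.7]), np.float64(15.0)]
scene [array([ 576.7, -102. ]), array([77.5, 81. ]), np.float64(12.4)]
```

```bash
python3 -m pendant '[[[-0.02,0,0,0],[-0.04,-0.01,0,0],[-0.04,-0.01,0,0],[-0.04,-0.01,0,0]]]'; python3 m.py d
```

```text
time_s: 10.05
tcp_pos: [0.6169, 0.0188, 0.0776]
ee_rot: [[1.0, -0.0, 0.001], [-0.0, -1.0, 0.001], [0.001, -0.001, -1.0]]
wrist_force: [-0.1, 0.9, 5.3]
gripper_width: 0.008
gripper_force: 3.0
top [array([583.3, -91.2]), array([127.8,  91.7]), np.float64(21.2)]
scene [array([ 578.4, -102.3]), array([74.9, 81.6]), np.float64(15.0)]
```

The vertical force jumped to +5.3 N and the plate reads about 60°, so the pin has sprung into the next hole. I lift straight off.

```bash
python3 -m pendant '[[[0,0,-0.1,0],[0,0,-0.3,0],[0,0,-0.7,0],[0,0,-1,0],[0,0,-1,0]]]' >/dev/null
python3 -m pendant '[[[-0.5,-0.5,-0.5,0],[-1,-1,-0.5,0],[-1,-1,-0.5,0],[-1,-1,-0.5,0]]]' >/dev/null
python3 -m pendant '[[[-0.2,-0.5,0,0],[-0.3,-1,0,0],[-0.3,-1,0,0],[-0.3,-1,0,0]]]' >/dev/null
python3 -m pendant '[[[0,-0.5,0,0],[0,-1,0,0],[0,-1,0,0],[0,-1,0,0],[0,-1,0,0]]]' 
python3 m.py e
python3 - <<'E'
from h import *
b=cv2.imread('pics/e_top.png')[95:220,220:350];s=cv2.imread('pics/e_scene.png')[190:300,170:300]
cv2.imwrite('pics/fin.png',np.hstack([cv2.resize(b,(400,385)),cv2.resize(s,(400,385))]))
p=np.array([.567,-.098]);print(proj('top',(.567+.13*np.cos(np.radians(63.2)),-.098+.13*np.sin(np.radians(63.2)),.09)))
E
```

```text
time_s: 11.95
tcp_pos: [0.487, 0.3165, 0.226]
ee_rot: [[1.0, -0.003, -0.001], [-0.003, -1.0, -0.001], [-0.001, 0.001, -1.0]]
wrist_force: [-0.4, -0.6, -0.4]
gripper_width: 0.008
gripper_force: 0.0
top [array([567.5, -97.2]), array([86.7, 84.5]), np.float64(15.0)]
scene [array([605.5, -94.1]), array([33.2, 81.1]), np.float64(29.7)]
[252.27442984 153.76839412]
```

View pics/fin.png

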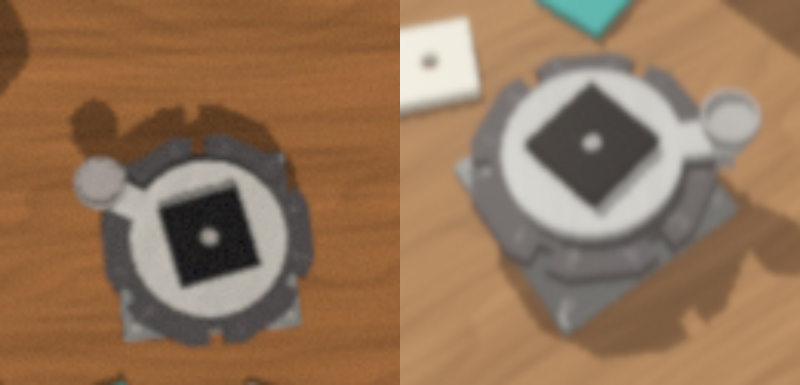

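The final view shows the cup at top pixel (252.5,154.1), against a prediction of (252.3,153.8) for exactly +60° with the plunger out. The plate is still centred on its stub and has turned with the table.

```bash
python3 -c "
from station import r
print(r.finish_job())"
```

```text
the job is handed in; nothing more can be done
None
```

The job is handed in: the table is turned one hole (60°) anticlockwise with the plunger sprung out in that hole, and the plate is still centred on the disc; the cup, carton and spare plate were left alone.

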